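# Draw the roost bar out through the hatch of a bat holding case and hold it over the tray

### The arm

A 6-joint arm with a two-finger parallel gripper is mounted at the origin on the work surface. World frame = base frame: x ahead of the robot, y to its left, z up, the work surface at z = 0. Lengths are in m, angles in rad, forces in N, time in s.
With the tool pointing down it reaches from about 0.25 to 0.725 m from the base axis. Payload 4 kg.
Tool frame: the origin (TCP) lies midway between the tips of the shut fingers; the grasp point (between the pads) lies 19 mm behind it; z points along the fingers, y is the direction in which the jaws open and shut (so a half turn about z gives the same grasp; the last joint's range is limited). The gripper opens to 85 mm and grips with 20 to 120 N. Pads are 22 mm wide; open, the fingers measure 114 mm over their backs; the gripper's body (76 mm by 85 mm) begins 54 mm behind the grasp point. The pads swing forward as they close: fully open they stand 13 mm farther back than shut.
Start: joints at [1.264, 0.241, 0.005, 1.335, 0, 1.571], TCP at [0.151, 0.477, 0.231] pointing down, gripper open.
Joint ranges: [-2.72, 2.72], [-1.05, 1.87], [-1.09, 1.28], [-1.99, 2.15], [-1.42, 1.44], [-3.14, 3.14]. Speed limits (rad/s): [2.79, 2.79, 3.14, 3.14, 3.14, 3.14].

### API

Orientations are given as a unit quaternion [x, y, z, w].
In Python, from workcell import bot, vision gives the robot as it stands. The module is installed in compiled form; this text tells all that it offers.
- The arm moves only by the tool send_rows, never from a script. Its argument "targets" is a list that holds one entry, the list of rows, each a list of 5 numbers: the shift along the world's x, y, z in cm, then the turn about the world's z in rad, then the finger opening in cm, from 0 to 8.54. A call has 1 to 12 rows; each row is the pose to reach, as a shift and turn from the pose commanded when the call began; what a row does not reach only later rows make up. A row lasts 1/8 s, in which the tool goes at most 62.5 mm and 10.7 degrees, less where a joint would pass 70% of its speed; a pose out of reach is approached as far as the arm can. A call with a gripper value outside its range is refused whole. The fingers move at their own pace and stop on an object; the grip force is fixed at half the most. Time passes only in rows, so rows that repeat a pose let the fingers close. It gives the time, the measured TCP pose, the force and the opening at its end, in the units of the state.
- bot.get_obs(): the state, without advancing time (a new reading comes with each control period).
- vision.camera(name): name is "side" or "top"; returns the picture (480x640x3 uint8, red, green, blue); there is no depth.
- vision.get_calibration(name): a dict with "vertical_fov" (degrees; the focal length in pixels is half the picture's height over the tangent of half this angle, whatever the lens; pixels are square), "cx", "cy" (the principal point, pixels), "rvec" (rotation vector, rad) and "tvec" (3), from world to camera coordinates, as OpenCV has them. Camera axes: x right, y down, z forward; pixel columns grow to the right and rows downward; lengths in m; the calibration is good to about 2 mm. A picture is of the moment at which its call begins. get_calibration takes no time and is no camera call.
- bot.job_done(): hands the job in, once; it reports no verdict.
Trained networks look in the newest picture that a camera, given by its name, has taken for a name from the list of things; names that differ only in an ending like _2 or _b are one class to them, and where a whole thing is asked for, a point or a joint stands for the part that bears it (a point fixed in the world has none). Each returns a list of dicts, best first, with "score" (0 to 1); they miss things now and then, are a little off and sometimes report something else, mostly with a low value. They report only what shows in the picture. A call takes as long as a camera call. They do not tell look-alikes from the thing itself.
- vision.boxes_of(target, camera): "uv" ([column, row] in pixels, amid what is visible of it).
The state is a dict: "clock": time; "joint_pos": joint angles; "joint_vel": joint speeds; "tau": joint torques, N m; "eef_pos": TCP position; "tool_rot": TCP orientation; "ft_force": force on the tool from outside, world axes, zero at the start; "ft_torque": the same for the moment, N m; "grip_width": finger opening in m.
Only numpy, scipy, OpenCV 4.12 (cv2) and the standard library are available. Lean on these libraries where they do the work, as an engineer would, in place of code of your own. Each camera call takes 0.05 s, during which the arm holds its last target.

### The job

Take the grooved wooden roost bar out of the clear holding case through the open hatch in its roof: the bar is longer than the hatch, so bring the end under the hatch up first and draw the bar out on the slant, without levering or knocking against the acrylic. Then carry it to the white examination tray and finish while still holding it there in the gripper, level and lengthwise along the tray, its whole length over the tray and about a hand's breadth above it. Leave everything else where it is.

Things in the scene. Friction and masses are not known exactly. Their poses are not given: they have to be found in the camera images.
- case: fixed clear acrylic case, black base and edge trim, 240 (its x) x 360 (its y) x 170 high; origin at the centre of its underside, z up. Walls and flat roof 5 thick, so the roof's underside is at z 165; floor top at z 20. Closed roof over y 0 to 180, hatch over the rest. Things on its floor reach z 65 at most
- case_hatch (a point): centre of the hatch, on the roof's top: an open rectangle 180 (case x) by 165 (case y), case y -165 to 0. Roof strips 30 wide along the long walls and 15 wide at the -y wall frame it. Its flap lies folded back flat on the closed roof (top at z 175)
- ledge_hatch (a point): middle of the inner edge, on top, of the white ledge on the -y end wall inside the case: 90 wide (x), 75 deep (case y -175 to -100), 6 thick, top at z 126. The bar bridges the two ledges; between them is free space down to the floor things
- ledge_far (a point): the same point of the other ledge, on the +y end wall (case y 100 to 175), under the closed roof
- bar: loose squared wooden bar 240 (its y) x 18 x 18 with thin dark saw grooves, 40 to 85 g, lying level on the two ledges, within 4 degrees of the case's y and some 20 of its centre; origin at the middle of its underside, so its middle line lies 9 higher, at the start 35 below the roof's top. Its -y half lies under the open hatch, the other under the closed roof
- bar_hatch_end (a point): centre of the bar's end face at its -y end, the end under the hatch at the start (its last 20 or so lie on the ledge)
- bar_far_end (a point): centre of the bar's other end face, at the start under the closed roof
- tray: fixed shallow white tray 210 (its x) x 310 (its y, the long way) x 22 high, walls and floor 4 thick, on the table to the robot's right; origin at the centre of its underside, z up
- dish: small white water bowl, 60 across, 22 high, standing on the case floor under the closed roof; origin at the centre of its underside; leave alone
- hide: cork shelter, a little table 70 x 80 x 45 high, standing on the case floor below the hatch; origin at the centre of its underside; leave alone
- forceps: straight steel forceps, 165 long, 8 high, lying lengthwise in the tray near its edge on the robot's side; origin at its middle, on its underside; leave alone
- caliper: digital caliper lying flat in the gap between case and tray, beam 200 along its x, jaws toward its -y, 12 high; origin at the middle of the beam, underside; leave alone
- tube_a: sample tube standing upside down on its blue screw cap (35 across), 115 high, beyond case and tray; origin at the centre of its underside; leave alone
- tube_b: another such tube; leave alone
- scale: flat black pocket scale 130 x 80 x 21 lying at the back; origin at the centre of its underside; leave alone
There are look-alikes about, which are no part of the job. There is more than one size of the bar; the one meant has the size given above.

How it is judged:
On the way, in this order (a step that is already met when the one before it is completed fails the run):
1. the bar's hatch end is up out of the hatch, above the roof, while its far end is still inside the case below the roof (z of bar_hatch_end in the frame of case above 0.185 m and x of bar_hatch_end in the frame of case between -0.09 and 0.09 m and z of bar_far_end in the frame of case below 0.155 m and x of bar_far_end in the frame of case between -0.115 and 0.115 m and y of bar_far_end in the frame of case between -0.175 and 0.175 m), for 0.1 s.
2. the whole bar is out, carried clear above the case roof (z of each of bar_hatch_end, bar_far_end in the frame of case above 0.185 m and contact force between bar and case below 0.1 N and contact force between bar and the fingers above 1 N), for 0.1 s.
At the end, for the whole second after the job is handed in: The gripper holds the bar still, clear of case, tray and forceps; level within 12 degrees; both ends over the tray (within 101 mm across, 151 mm along of its centre), 50 to 180 mm above its underside; all other loose things within 30 mm of where they were (x of bar_hatch_end in the frame of tray between -0.101 and 0.101 m and y of bar_hatch_end in the frame of tray between -0.151 and 0.151 m and x of bar_far_end in the frame of tray between -0.101 and 0.101 m and y of bar_far_end in the frame of tray between -0.151 and 0.151 m and angle between bar's own y axis and vertical between 1.3608 and 1.7808 rad and z of bar_hatch_end in the frame of tray between 0.05 and 0.18 m and z of bar_far_end in the frame of tray between 0.05 and 0.18 m and contact force between bar and the fingers above 1 N and contact force between bar and tray below 0.1 N and contact force between bar and case below 0.1 N and contact force between bar and forceps below 0.1 N and linear speed of bar below 0.03 m/s and distance of each of dish, hide, forceps, caliper, tube_a, tube_b, scale from where it was at the start of the episode below 0.03 m); the arm keeps its last pose, push and grip.
It fails at once if once its hatch end is lifted, the bar is levered or knocked against the case (over 15 N) (contact force between bar and case above 15 N and z of bar_hatch_end in the frame of case above 0.143 m).
It fails at once if the robot knocks against the case (over 15 N) (contact force between any of the arm, the fingers and case above 15 N).
It fails at once if another thing is pushed away by more than 30 mm (distance of any of dish, hide, forceps, caliper, tube_a, tube_b, scale from where it was at the start of the episode above 0.03 m).
It also fails if it takes over 54 s, if anything falls off the work surface, if the arm or the gripper's body presses on something with over 40 N, if the wrist force passes 120 N, or if a joint passes its speed limit or range.

## Working session

There is one attempt and no reset: what is moved stays moved. The work goes in short steps, Python scripts to look and compute and a tool call to move; the robot and the scene stay as the last step left them, time stands still between calls to the robot, and variables do not carry over. Pictures are saved under pics/ and viewed, and the job is handed in when it is done.

Besides the shell and the picture viewer there is one more tool, called after ">>>" as name([rows], argument=value, ...), one row to a line, values as JSON. send_rows: Moves the arm, as the interface text tells. Its arguments: {"type":"object","properties":{"targets":{"type":"array"}},"required":["targets"]}

```bash
mkdir -p pics; python3 - <<'E'
from workcell import bot, vision
import cv2
print(bot.get_obs())
for n in ("side","top"):
    im=vision.camera(n); cv2.imwrite(f"pics/{n}0.png",im[:,:,::-1])
    print(n,vision.get_calibration(n))
    for t in ["case","case_hatch","ledge_hatch","ledge_far","bar","bar_hatch_end","bar_far_end","tray","forceps","caliper","hide","dish","tube_a","scale"]:
        print(t,[(r["uv"],round(r["score"],2)) for r in vision.boxes_of(t,n)][:4])
E
```

```text
{'clock': 0.0, 'joint_pos': array([1.26402597e+00, 2.41430795e-01, 3.70793786e-03, 1.33522344e+00,
       3.36471490e-05, 1.57079590e+00]), 'joint_vel': array([-1.01253617e-03, -2.08574920e-03,  3.63225504e-04, -2.03076418e-04,
        3.00841816e-05, -9.80617648e-04]), 'tau': array([-3.03669012e-04, -3.72317612e+01,  2.52408975e+01,  1.69034681e-02,
       -3.30704360e-06, -5.14867338e-06]), 'eef_pos': array([0.15078462, 0.47604026, 0.23039787]), 'tool_rot': array([ 1.52784155e-01,  9.88258997e-01, -1.05979398e-03, -1.80867281e-04]), 'ft_force': array([-0.59960977, -0.37635611, -0.65473592]), 'ft_torque': array([ 0.02820689,  0.00632678, -0.00702987]), 'grip_width': 0.08542806597814478}
side {'vertical_fov': 56.425342559105744, 'cx': 320.5452298064472, 'cy': 241.61722921584072, 'rvec': array([ 2.35183953, -0.08305314,  0.04985224]), 'tvec': array([-0.48147261,  0.14233932,  1.01556484])}
case [([310.1, 207.3], 0.83)]
case_hatch [([309.9, 206.4], 0.62), ([449.2, 311.6], 0.46)]
ledge_hatch [([312.2, 203.8], 0.77)]
ledge_far [([309.8, 206.5], 0.75)]
bar [([301.1, 195.0], 0.91), ([208.5
[... 704 characters left out ...]
67)]
case_hatch [([210.6, 249.3], 0.67), ([245.2, 259.0], 0.43), ([309.1, 132.1], 0.33), ([249.1, 132.2], 0.22)]
ledge_hatch [([210.5, 252.2], 0.89)]
ledge_far [([308.7, 131.0], 0.62), ([210.9, 246.8], 0.6)]
bar [([203.2, 373.8], 0.76), ([245.0, 254.9], 0.63)]
bar_hatch_end [([245.6, 256.6], 0.94), ([202.4, 373.1], 0.68)]
bar_far_end [([202.4, 372.8], 0.69), ([241.6, 255.7], 0.58)]
tray [([459.5, 254.7], 0.63), ([378.3, 139.5], 0.53)]
forceps [([460.3, 280.1], 0.56), ([308.6, 133.6], 0.53)]
caliper []
hide [([258.2, 240.7], 0.71)]
dish [([209.9, 245.7], 0.35)]
tube_a [([310.6, 133.4], 0.9), ([380.5, 134.0], 0.85)]
scale [([249.6, 132.0], 0.85), ([211.8, 251.3], 0.51), ([242.3, 254.6], 0.22)]
```

View pics/side0.png

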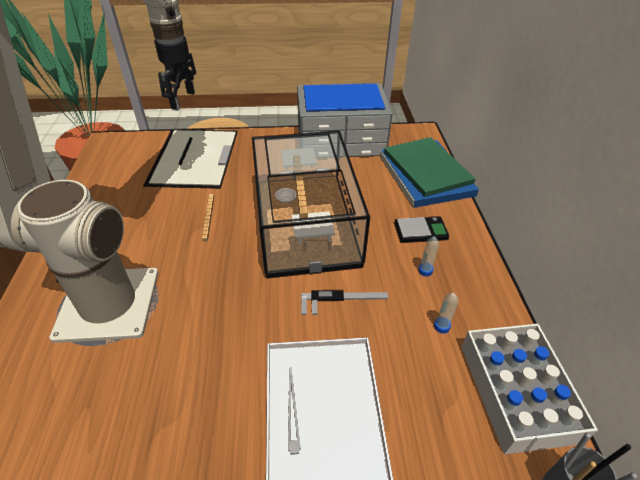

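View pics/top0.png

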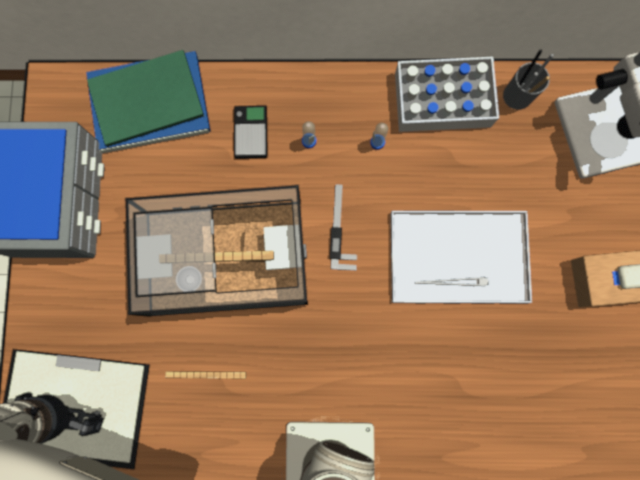

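```bash
cat > h.py <<'E'
import numpy as np, cv2
from workcell import bot, vision
def cam(n):
    c=vision.get_calibration(n); f=240/np.tan(np.radians(c["vertical_fov"])/2)
    K=np.array([[f,0,c["cx"]],[0,f,c["cy"]],[0,0,1]]); R=cv2.Rodrigues(c["rvec"])[0]; return K,R,c["tvec"].reshape(3)
def onz(n,uv,z):
    K,R,t=cam(n); d=R.T@np.linalg.inv(K)@np.array([uv[0],uv[1],1.]); o=-R.T@t
    return o+d*(z-o[2])/d[2]
def tri(a,b):
    P=[]
    for n in ("side","top"):
        K,R,t=cam(n); P.append(K@np.c_[R,t])
    X=cv2.triangulatePoints(P[0],P[1],np.array(a,float).reshape(2,1),np.array(b,float).reshape(2,1)).ravel(); return X[:3]/X[3]
def proj(n,p):
    K,R,t=cam(n); q=K@(R@np.asarray(p,float)+t); return q[:2]/q[2]
def crop(src,dst,x0,y0,x1,y1,s):
    im=cv2.imread(src)[y0:y1,x0:x1]; cv2.imwrite(dst,cv2.resize(im,None,fx=s,fy=s,interpolation=cv2.INTER_CUBIC))
E
python3 - <<'E'
from h import *
crop("pics/side0.png","pics/s0c.png",240,120,380,285,3.6)
crop("pics/top0.png","pics/t0c.png",120,175,320,325,4)
E
```

```text
(no output)
```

View pics/s0c.png

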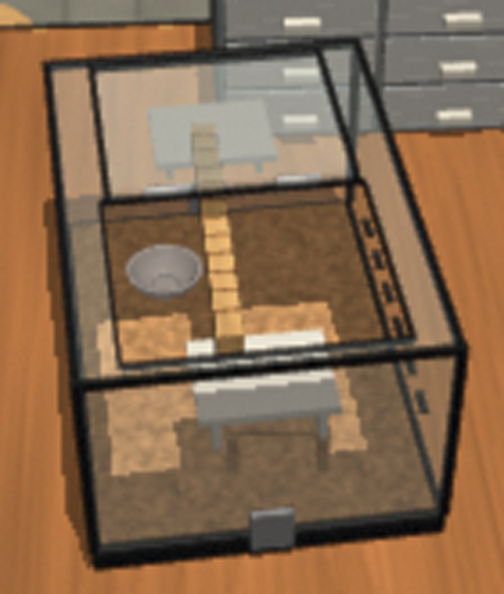

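View pics/t0c.png

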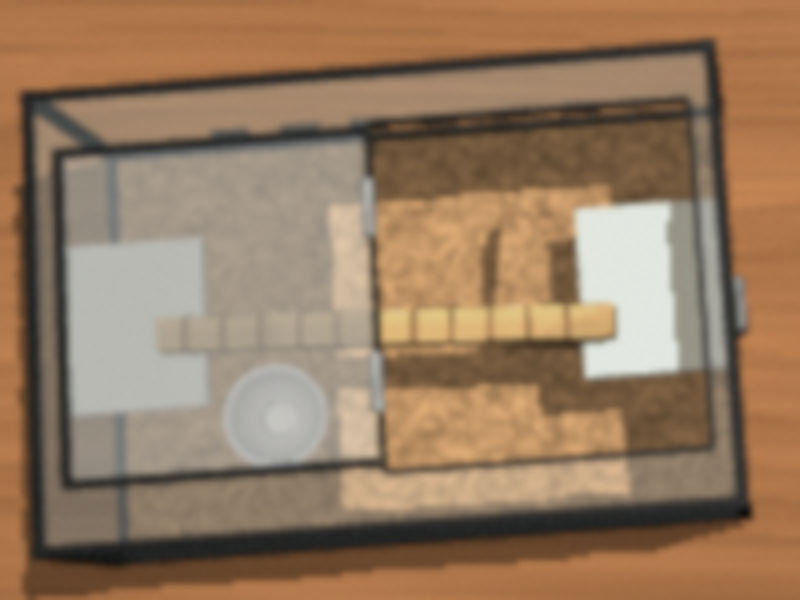

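```bash
cat > fit.py <<'E'
from h import *
from scipy.optimize import least_squares
def T(c): return lambda p:(120+p[0]/4,175+p[1]/4)
t=lambda x,y:(120+x/4,175+y/4); s=lambda x,y:(240+x/3.6,120+y/3.6)
# case model points (x,y,z)
obs=[("top",t(25,93),(.12,.18,.17)),("top",t(713,42),(.12,-.18,.17)),("top",t(748,508),(-.12,-.18,.17)),("top",t(38,552),(-.12,.18,.17)),
("top",t(688,98),(.09,-.165,.17)),("top",t(712,445),(-.09,-.165,.17)),
("side",s(47,65),(-.12,.18,.17)),("side",s(357,42),(.12,.18,.17)),("side",s(463,347),(.12,-.18,.17)),("side",s(78,383),(-.12,-.18,.17))]
def W(v,p):
    c,sn=np.cos(v[2]),np.sin(v[2]); return np.array([v[0]+c*p[0]-sn*p[1],v[1]+sn*p[0]+c*p[1],p[2]])
def res(v): return np.concatenate([proj(n,W(v,p))-uv for n,uv,p in obs])
r=least_squares(res,[.4,.25,0.]); v=r.x; print("case",v,np.degrees(v[2])); print(r.fun.reshape(-1,2).round(1))
def inv(v,q):
    c,sn=np.cos(v[2]),np.sin(v[2]); d=q[:2]-v[:2]; return np.array([c*d[0]+sn*d[1],-sn*d[0]+c*d[1],q[2]])
for nm,a,b in [("hatch end top",s(230,349),t(614,321)),("far end top",s(204,126),t(157,334)),("groove? y0",s(229,330),t(570,321))]:
    q=tri(a,b); print(nm,q,inv(v,q), "top@.144",onz("top",b,.144),inv(v,onz("top",b,.144)),"side@.144",inv(v,onz("side",a,.144)))
E
python3 fit.py
```

```text
case [0.46129704 0.24087041 0.07761314] 4.446905510696565
[[-0.1 -0.3]
 [ 0.3 -0.4]
 [-0.2 -1. ]
 [-0.6  0.8]
 [ 0.3  0.2]
 [ 0.3  0.4]
 [-0.6 -1.1]
 [ 0.8 -1. ]
 [ 1.3  0.2]
 [-1.6  0.7]]
hatch end top [0.45270335 0.12349646 0.13038199] [-0.01766844 -0.1163543   0.13038199] top@.144 [0.45138516 0.12249672 0.144     ] [-0.01906018 -0.11724882  0.144     ] side@.144 [-0.02017673 -0.13169783  0.144     ]
far end top [0.44417197 0.36258775 0.14039565] [-0.00763613  0.12267872  0.14039565] top@.144 [0.4435962  0.36158031 0.144     ] [-0.00828829  0.12171896  0.144     ] side@.144 [-0.00793675  0.1173745   0.144     ]
groove? y0 [0.45315778 0.14711161 0.12608495] [-0.01538437 -0.09284547  0.12608495] top@.144 [0.45129495 0.14544329 0.144     ] [-0.01737095 -0.09436433  0.144     ] side@.144 [-0.01850618 -0.11347973  0.144     ]
```

>>> send_rows([
  [[3,-3,3,-0.15,5],[6,-6,4,-0.3,5],[9,-9,4,-0.45,5],[12,-12,4,-0.6,5],[15,-15.5,4,-0.75,5],[18,-19,4,-0.9,5],[22,-23,4,-1.05,5],[26,-27,4,-1.18,5],[29.9,-31.6,4,-1.231,5],[29.9,-31.6,3,-1.231,5],[29.9,-31.6,2,-1.231,5],[29.9,-31.6,2,-1.231,5]],
])

```text
clock: 3.0
eef_pos: [0.4484, 0.1614, 0.2502]
tool_rot: [0.695, 0.719, -0.001, -0.001]
ft_force: [-0.2, 0.4, -0.2]
grip_width: 0.0501
```

```bash
cat > look.py <<'E'
import sys
from h import *
k=sys.argv[1]
for n in ("side","top"):
    cv2.imwrite(f"pics/{n}{k}.png",vision.camera(n)[:,:,::-1])
S=cv2.imread(f"pics/side{k}.png")[60:285,220:400]; T_=cv2.imread(f"pics/top{k}.png")[160:340,110:330]
if len(sys.argv)>2: S=cv2.imread(f"pics/side{k}.png")[230:480,220:420]; T_=cv2.imread(f"pics/top{k}.png")[170:350,330:560]
a=cv2.resize(S,None,fx=540/S.shape[0],fy=540/S.shape[0],interpolation=cv2.INTER_CUBIC); w=800-a.shape[1]
b=cv2.resize(T_,(w,int(w*T_.shape[0]/T_.shape[1])),interpolation=cv2.INTER_CUBIC)
o=np.zeros((540,800,3),np.uint8); o[:,:a.shape[1]]=a; o[:b.shape[0],a.shape[1]:]=b
cv2.imwrite(f"pics/both{k}.png",o)
s=bot.get_obs(); q=s["tool_rot"]
print(s["clock"],s["eef_pos"].round(4),"yang",round(2*np.arctan2(q[1],q[0])-np.pi/2,3),q.round(3),s["ft_force"].round(2),s["ft_torque"].round(3),s["grip_width"],s["joint_pos"].round(2))
E
python3 look.py 1
```

```text
3.1 [0.4491 0.1618 0.2513] yang 0.036 [ 0.694  0.72  -0.    -0.   ] [-0.8  -0.29 -0.46] [-0.003  0.006  0.023] 0.05028943780338354 [ 0.35  0.19 -0.01  1.37  0.    1.88]
```

View pics/both1.png

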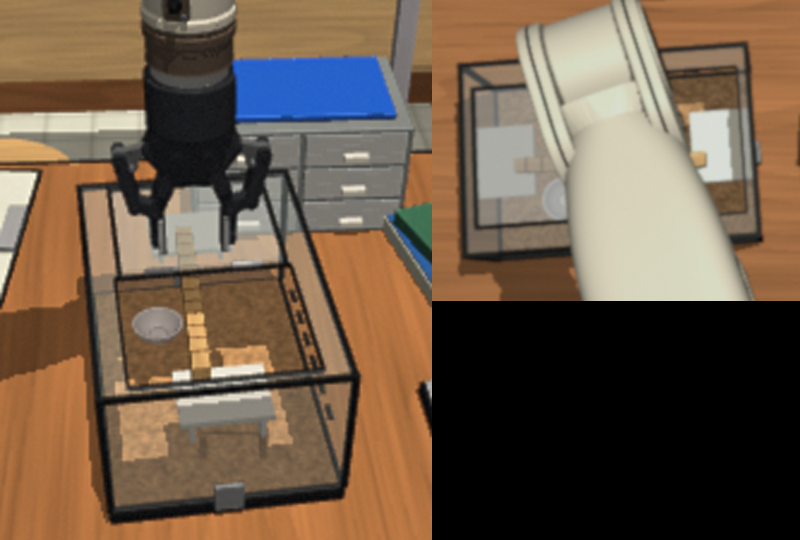

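>>> send_rows([
  [[0.1,-0.1,-3,0,5],[0.1,-0.1,-6,0,5],[0.1,-0.1,-9,0,5],[0.1,-0.1,-11,0,5],[0.1,-0.1,-12.5,0,5],[0.1,-0.1,-13.3,0,5],[0.1,-0.1,-13.3,0,5]],
])

```text
clock: 3.98
eef_pos: [0.4507, 0.1602, 0.1183]
tool_rot: [0.695, 0.719, -0.0, -0.0]
ft_force: [0.4, -1.2, 0.5]
grip_width: 0.0499
```

```bash
python3 look.py 2
```

```text
4.075 [0.4514 0.1602 0.119 ] yang 0.034 [0.695 0.719 0.001 0.   ] [-0.04  0.17 -0.01] [-0.009  0.032  0.008] 0.04999577220633553 [ 0.34  0.28 -0.25  1.04  0.    1.88]
```

View pics/both2.png

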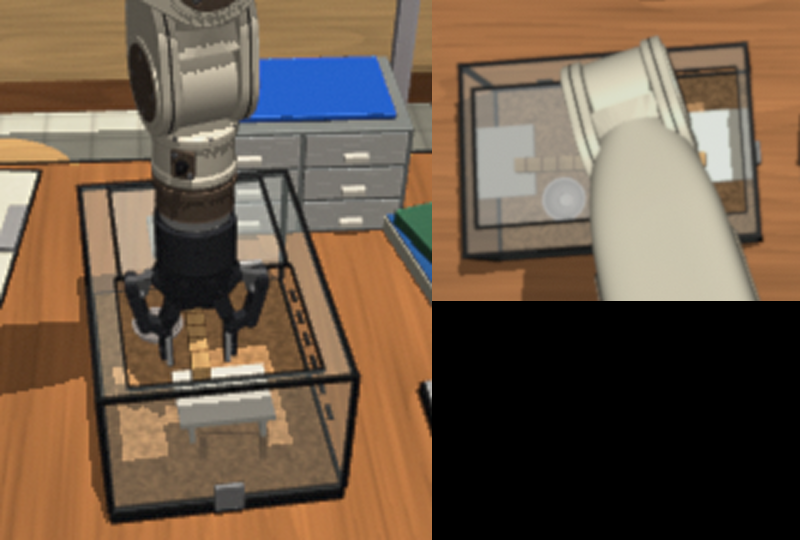

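>>> send_rows([
  [[0,0,-0.2,0,4],[0,0,-0.2,0,3],[0,0,-0.2,0,2.2],[0,0,-0.2,0,1.6],[0,0,-0.2,0,1.6],[0,0,-0.2,0,1.6]],
])

```text
clock: 4.82
eef_pos: [0.4512, 0.1597, 0.1166]
tool_rot: [0.695, 0.719, 0.0, 0.0]
ft_force: [-0.1, -0.6, 3.3]
grip_width: 0.0168
```

```bash
python3 look.py 3
```

```text
4.925 [0.4512 0.1597 0.1166] yang 0.033 [0.695 0.719 0.    0.   ] [-0.18 -0.42  3.51] [-0.111  0.078 -0.008] 0.0169569055206105 [ 0.34  0.28 -0.25  1.03 -0.    1.88]
```

View pics/both3.png

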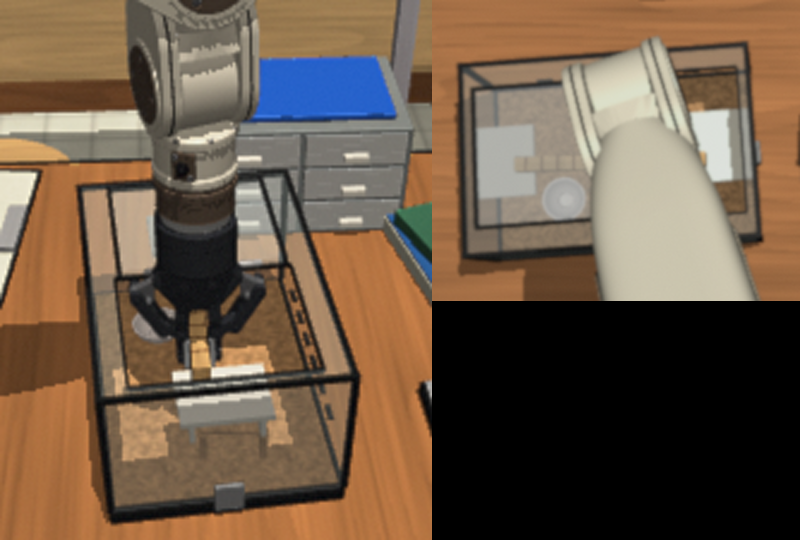

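>>> send_rows([
  [[0,0,0.4,0,1.6],[0,0,0.8,0,1.6],[0,0,1.2,0,1.6],[0,0,1.4,0,1.6],[0,0,1.4,0,1.6]],
])

```text
clock: 5.55
eef_pos: [0.4511, 0.1597, 0.1305]
tool_rot: [0.695, 0.719, 0.0, 0.0]
ft_force: [0.1, 0.7, -0.2]
grip_width: 0.0173
```

```bash
python3 look.py 4
```

```text
5.65 [0.4509 0.1596 0.1302] yang 0.033 [ 0.695  0.719 -0.    -0.   ] [-0.04  0.1  -0.3 ] [-0.035 -0.046 -0.037] 0.0171232528474333 [ 0.34  0.27 -0.23  1.07 -0.    1.88]
```

View pics/both4.png

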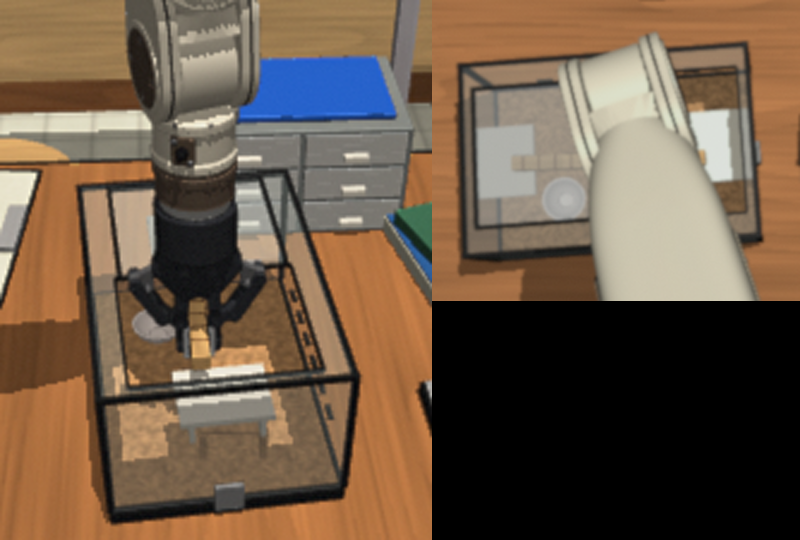

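>>> send_rows([
  [[0,0,0.2,0,1.6],[0,-0.6,0.2,0,1.6],[0,-1.4,0.2,0,1.6],[0.1,-2.2,0.2,0,1.6],[0.1,-3.0,0.2,0,1.6],[0.1,-3.6,0.2,0,1.6],[0.1,-4.0,0.2,0,1.6],[0.1,-4.0,0.2,0,1.6]],
])

```text
clock: 6.65
eef_pos: [0.452, 0.1194, 0.1323]
tool_rot: [0.696, 0.718, 0.0, -0.0]
ft_force: [0.2, -0.3, -0.4]
grip_width: 0.0172
```

```bash
python3 look.py 5
```

```text
6.75 [0.4521 0.1197 0.1323] yang 0.033 [ 0.695  0.719  0.    -0.   ] [ 0.39  0.34 -0.67] [-0.061  0.011 -0.055] 0.017224302633176026 [ 0.26  0.25 -0.26  1.07  0.    1.8 ]
```

View pics/both5.png

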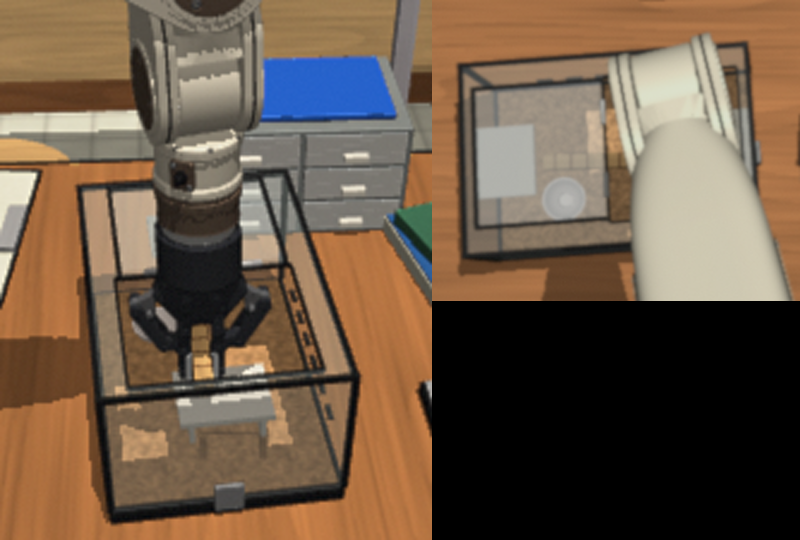

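>>> send_rows([
  [[0,0,0.2,0,1.6],[0,0,0.4,0,1.6],[0,0,0.5,0,1.6],[0,0,0.5,0,1.6]],
])

```text
clock: 7.25
eef_pos: [0.4521, 0.1197, 0.1374]
tool_rot: [0.695, 0.719, 0.0, 0.0]
ft_force: [0.1, 0.2, -0.8]
grip_width: 0.0172
```

>>> send_rows([
  [[0,0,0.1,0,1.6],[0,0,0.2,0,1.6],[0,0,0.2,0,1.6]],
])

```text
clock: 7.62
eef_pos: [0.4518, 0.1196, 0.139]
tool_rot: [0.695, 0.719, -0.0, -0.0]
ft_force: [0.4, 1.1, -3.8]
grip_width: 0.0169
```

>>> send_rows([
  [[0,0,0.1,0,1.6],[0,0,0.1,0,1.6]],
])

```text
clock: 7.88
eef_pos: [0.4516, 0.1195, 0.14]
tool_rot: [0.695, 0.719, -0.0, -0.0]
ft_force: [-0.1, 0.2, -4.2]
grip_width: 0.0169
```

>>> send_rows([
  [[0,0,0.1,0,1.6],[0,0,0.1,0,1.6]],
])

```text
clock: 8.12
eef_pos: [0.4516, 0.1195, 0.1412]
tool_rot: [0.695, 0.719, -0.0, -0.0]
ft_force: [0.3, 0.9, -5.4]
grip_width: 0.017
```

>>> send_rows([
  [[0,0,0.1,0,1.6],[0,0,0.1,0,1.6]],
])

```text
clock: 8.38
eef_pos: [0.4517, 0.1195, 0.1422]
tool_rot: [0.695, 0.719, -0.0, -0.0]
ft_force: [-0.8, 0.6, -5.1]
grip_width: 0.0171
```

>>> send_rows([
  [[0,0,0.1,0,1.6],[0,0,0.1,0,1.6]],
])

```text
clock: 8.62
eef_pos: [0.4518, 0.1195, 0.1432]
tool_rot: [0.695, 0.719, -0.0, -0.0]
ft_force: [0.2, -1.2, -5.2]
grip_width: 0.0171
```

```bash
python3 look.py 6
```

```text
8.725 [0.4518 0.1195 0.1432] yang 0.033 [ 0.695  0.719 -0.     0.   ] [-0.52 -1.6  -5.26] [-0.701  0.15   0.142] 0.01720806245573651 [ 0.26  0.24 -0.24  1.1  -0.    1.8 ]
```

View pics/both6.png

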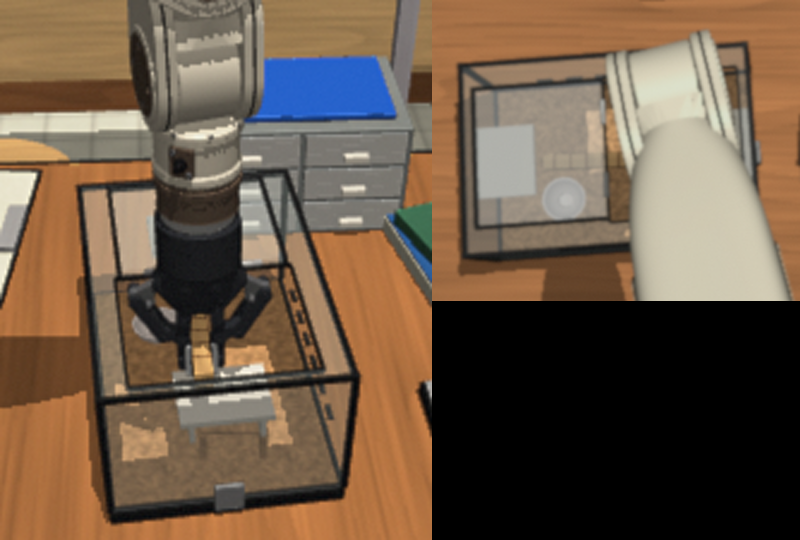

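>>> send_rows([
  [[0,0,0.1,0,1.6],[0,0,0.2,0,1.6],[0,0,0.3,0,1.6],[0,0,0.4,0,1.6],[0,0,0.5,0,1.6]],
])

```text
clock: 9.35
eef_pos: [0.452, 0.1196, 0.1484]
tool_rot: [0.695, 0.719, 0.0, 0.0]
ft_force: [0.2, -0.5, -5.3]
grip_width: 0.0174
```

>>> send_rows([
  [[0,0,0.1,0,1.6],[0,0,0.2,0,1.6],[0,0,0.3,0,1.6],[0,0,0.4,0,1.6],[0,0,0.5,0,1.6]],
])

```text
clock: 9.98
eef_pos: [0.452, 0.1199, 0.1534]
tool_rot: [0.695, 0.719, 0.0, -0.0]
ft_force: [-1.0, 1.1, -4.1]
grip_width: 0.0167
```

```bash
python3 look.py 7
```

```text
10.075 [0.452  0.1199 0.1535] yang 0.033 [ 0.695  0.719  0.    -0.   ] [-1.28  0.09 -4.23] [-0.407  0.326  0.111] 0.01712098177410111 [ 0.26  0.23 -0.22  1.12  0.    1.8 ]
```

View pics/both7.png

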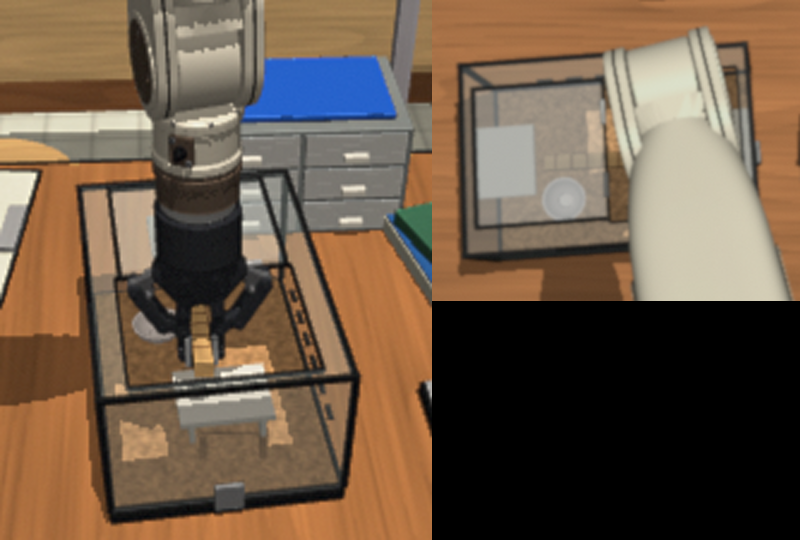

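>>> send_rows([
  [[0,0,0.15,0,1.6],[0,0,0.3,0,1.6],[0,0,0.45,0,1.6],[0,0,0.6,0,1.6],[0,0,0.75,0,1.6],[0,0,0.9,0,1.6],[0,0,1.0,0,1.6]],
])

```text
clock: 10.95
eef_pos: [0.4522, 0.1197, 0.1635]
tool_rot: [0.695, 0.719, 0.0, 0.0]
ft_force: [-0.2, 1.7, -4.4]
grip_width: 0.0174
```

>>> send_rows([
  [[0,0,0.15,0,1.6],[0,0,0.3,0,1.6],[0,0,0.45,0,1.6],[0,0,0.6,0,1.6],[0,0,0.75,0,1.6],[0,0,0.9,0,1.6],[0,0,1.0,0,1.6]],
])

```text
clock: 11.82
eef_pos: [0.452, 0.1196, 0.1734]
tool_rot: [0.695, 0.719, -0.0, 0.0]
ft_force: [0.1, 1.8, -5.0]
grip_width: 0.0172
```

```bash
python3 look.py 8
```

```text
11.925 [0.4521 0.1196 0.1734] yang 0.033 [0.695 0.719 0.    0.   ] [ 0.13  1.11 -4.34] [-0.286 -0.047 -0.013] 0.017140586111984973 [ 0.26  0.21 -0.19  1.17 -0.    1.8 ]
```

View pics/both8.png

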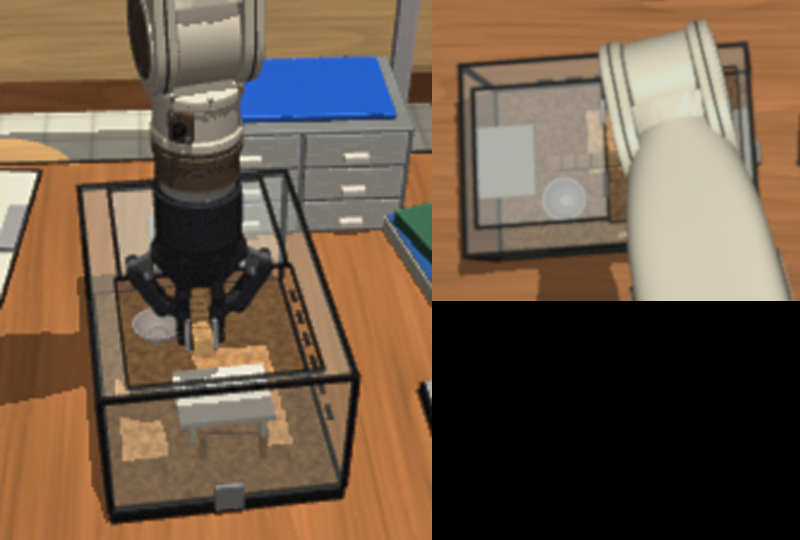

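>>> send_rows([
  [[0,0,0.15,0,1.6],[0,0,0.3,0,1.6],[0,0,0.45,0,1.6],[0,0,0.6,0,1.6],[0,0,0.75,0,1.6],[0,0,0.9,0,1.6],[0,0,1.05,0,1.6],[0,0,1.2,0,1.6],[0,0,1.35,0,1.6],[0,0,1.5,0,1.6]],
])

```text
clock: 13.18
eef_pos: [0.452, 0.1196, 0.1884]
tool_rot: [0.695, 0.719, -0.0, 0.0]
ft_force: [0.0, 1.1, -5.2]
grip_width: 0.0171
```

```bash
python3 look.py 9; python3 - <<'E'
from h import *
crop("pics/side9.png","pics/s9c.png",240,120,380,285,3.6)
E
```

```text
13.275 [0.452  0.1196 0.1884] yang 0.033 [ 0.695  0.719 -0.     0.   ] [ 0.26  0.67 -4.36] [-0.47  -0.048 -0.031] 0.017250802121142127 [ 0.26  0.2  -0.16  1.21 -0.    1.8 ]
```

View pics/s9c.png

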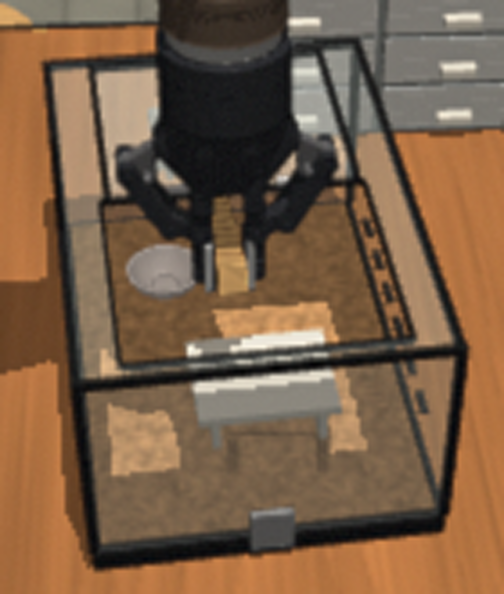

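View pics/top9.png

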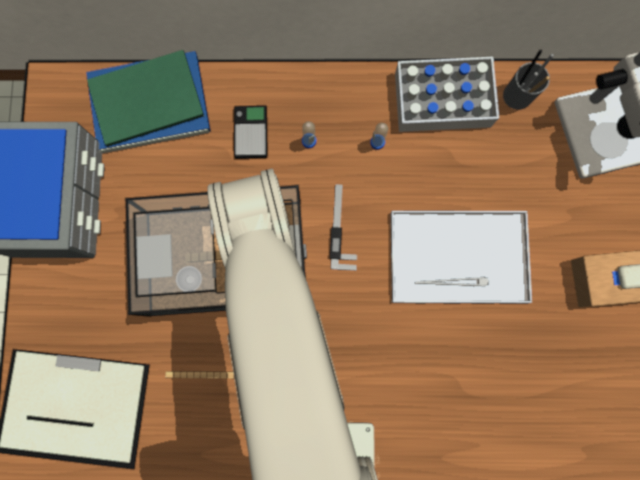

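```bash
python3 - <<'E'
from h import *
g=np.array([.452,.1196,.2074])
for d in (5,10,15,20,25):
    a=np.radians(d); u=np.array([.033*np.cos(a),-np.cos(a),np.sin(a)]); n=np.array([0,np.sin(a),np.cos(a)])
    L=[g+.038*u+k*.009*n for k in (-1,1)]; far=g-.202*u+.009*n
    print(d,[((proj("side",p)-[240,120])*3.6).round(0) for p in L],"far top",proj("top",far).round(1),far.round(3))
E
```

```text
5 [array([234., 306.]), array([233., 281.])] far top [171.8 254.3] [0.445 0.322 0.199]
10 [array([234., 302.]), array([233., 276.])] far top [174.7 255.4] [0.445 0.32  0.181]
15 [array([234., 298.]), array([233., 270.])] far top [178.2 256.4] [0.446 0.317 0.164]
20 [array([234., 293.]), array([233., 264.])] far top [182.3 257.4] [0.446 0.312 0.147]
25 [array([233., 288.]), array([232., 258.])] far top [187.  258.3] [0.446 0.306 0.13 ]
```

```bash
python3 -c "
from h import *
crop('pics/top9.png','pics/t9c.png',120,175,320,325,4)"
```

```text
(no output)
```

View pics/t9c.png

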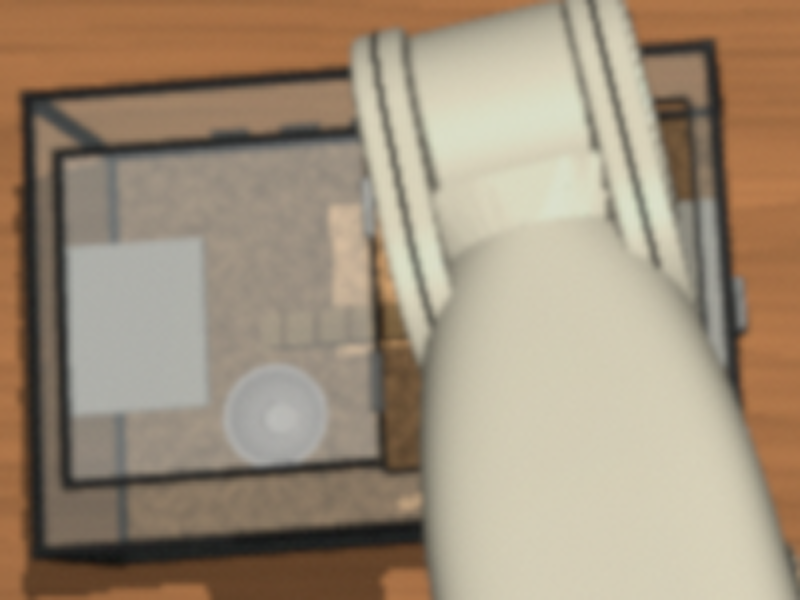

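>>> send_rows([
  [[0,0,-0.3,0,1.6],[0,-1,0.1,0,1.6],[0.1,-2,0.55,0,1.6],[0.1,-3,1.0,0,1.6],[0.1,-4,1.45,0,1.6],[0.2,-5,1.9,0,1.6],[0.2,-6,2.35,0,1.6],[0.2,-7,2.8,0,1.6],[0.3,-8,3.25,0,1.6],[0.3,-9,3.7,0,1.6],[0.3,-9.5,4.0,0,1.6],[0.3,-9.5,4.0,0,1.6]],
])

```text
clock: 14.78
eef_pos: [0.4552, 0.0244, 0.2286]
tool_rot: [0.696, 0.718, 0.0, 0.0]
ft_force: [0.3, 0.7, -0.3]
grip_width: 0.0168
```

```bash
python3 look.py 10
```

```text
14.875 [0.4549 0.0248 0.2282] yang 0.033 [ 0.695  0.719  0.    -0.   ] [-0.14  0.42 -0.89] [-0.024  0.009 -0.016] 0.01728590415810795 [ 0.05  0.15 -0.11  1.31  0.    1.59]
```

View pics/both10.png

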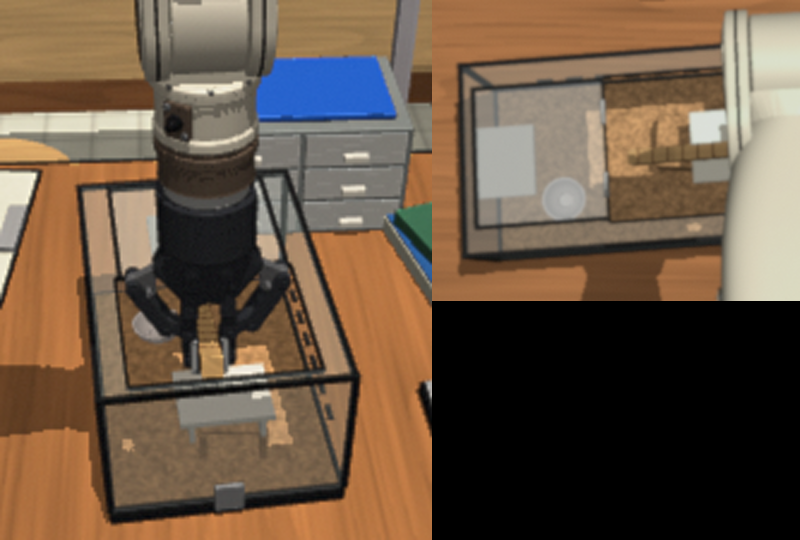

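>>> send_rows([
  [[0,0,1,0,1.6],[0,0,2.5,0,1.6],[0,0,4,0,1.6],[0,0,5.5,0,1.6],[0,0,7,0,1.6],[0,0,8.5,0,1.6],[0,0,9,0,1.6],[0,0,9,0,1.6],[0,0,9,0,1.6]],
])

```text
clock: 16.0
eef_pos: [0.4547, 0.0247, 0.3177]
tool_rot: [0.695, 0.719, -0.0, -0.0]
ft_force: [0.1, -0.4, -0.4]
grip_width: 0.0171
```

```bash
python3 look.py 11; python3 - <<'E'
from h import *
P=[onz("top",u,.022) for u in [(391,212),(527,211),(531,302),(392,303)]]
print(np.round(P,3),np.mean(P,0))
print([onz("top",u,.004+.008).round(3) for u in [(415,282),(489,281)]])
E
```

```text
16.1 [0.4546 0.0247 0.3177] yang 0.033 [ 0.695  0.719 -0.    -0.   ] [-0.24  0.23  0.08] [-0.048 -0.005 -0.003] 0.017155881499155475 [ 0.05  0.13  0.09  1.53 -0.    1.59]
[[ 0.569 -0.138  0.022]
 [ 0.572 -0.449  0.022]
 [ 0.364 -0.447  0.022]
 [ 0.36  -0.137  0.022]] [ 0.46620686 -0.293022    0.022     ]
[array([ 0.408, -0.191,  0.012]), array([ 0.412, -0.359,  0.012])]
```

View pics/both11.png

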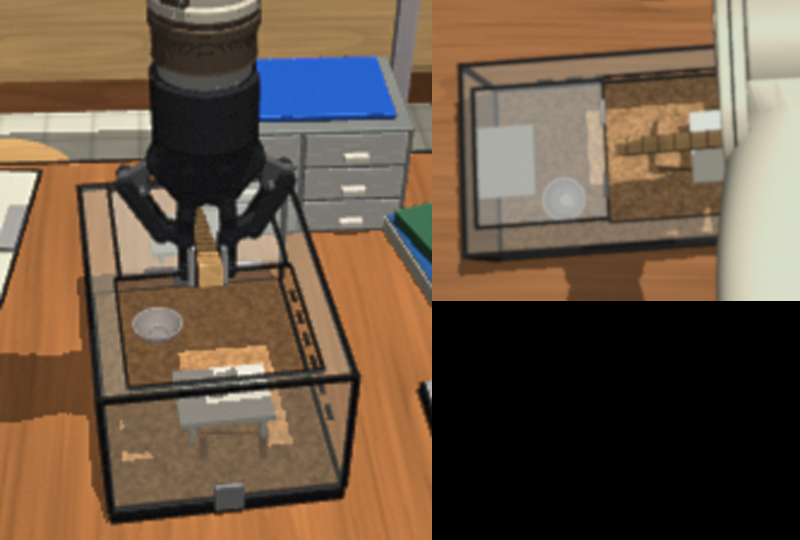

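View pics/top11.png

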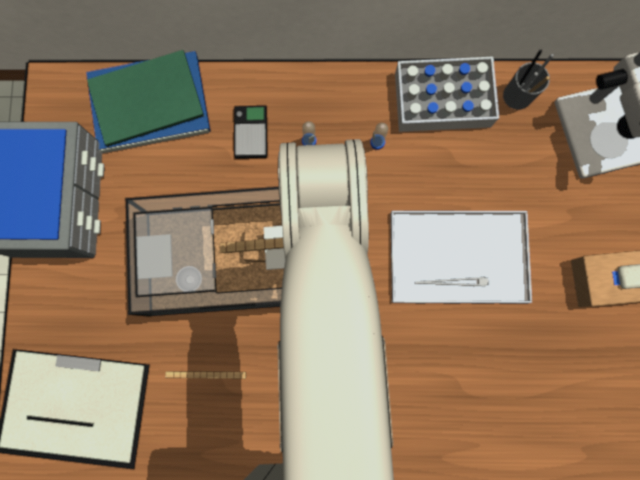

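>>> send_rows([
  [[0,-2,0,0,1.6],[0.5,-6,0,0,1.6],[1,-10,0,-0.01,1.6],[1,-14,0,-0.02,1.6],[1.5,-18,0,-0.02,1.6],[2,-22,0,-0.02,1.6],[2,-26,0,-0.02,1.6],[2,-30,0,-0.02,1.6],[2,-34,0,-0.02,1.6],[2,-38,0,-0.02,1.6],[2,-40,-1,-0.02,1.6],[2,-40,-3,-0.02,1.6]],
])

```text
clock: 17.6
eef_pos: [0.475, -0.3768, 0.2872]
tool_rot: [0.703, 0.711, 0.0, 0.0]
ft_force: [0.8, 1.1, -0.8]
grip_width: 0.0169
```

>>> send_rows([
  [[0,0,-3,0,1.6],[0,0,-6,0,1.6],[0,0,-9,0,1.6],[0,0,-12,0,1.6],[0,0,-15,0,1.6],[0,0,-16.5,0,1.6],[0,0,-17,0,1.6],[0,0,-17,0,1.6]],
])

```text
clock: 18.6
eef_pos: [0.4754, -0.3754, 0.1188]
tool_rot: [0.702, 0.712, 0.0, 0.0]
ft_force: [0.1, 0.5, -0.9]
grip_width: 0.0171
```

```bash
python3 look.py 12 t
```

```text
18.7 [ 0.4758 -0.3759  0.1196] yang 0.013 [0.702 0.712 0.    0.001] [ 0.72 -0.66 -0.38] [-0.083 -0.015 -0.014] 0.017010232374927967 [-0.67  0.51  0.11  1.17  0.    0.89]
```

View pics/both12.png

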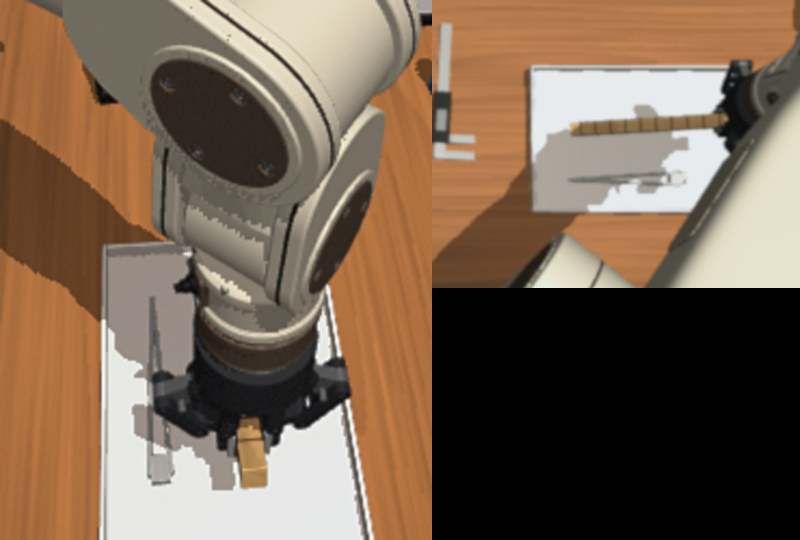

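>>> send_rows([
  [[0,0,-2,0,1.6],[0,0,-3.5,0,1.6],[0,0,-3.8,0,1.6],[0,0,-4.1,0,1.6],[0,0,-4.4,0,1.6],[0,0,-4.7,0,1.6],[0,0,-5.0,0,1.6],[0,0,-5.0,0,1.6]],
])

```text
clock: 19.7
eef_pos: [0.4752, -0.3756, 0.0686]
tool_rot: [0.703, 0.712, 0.0, 0.0]
ft_force: [-0.1, -0.3, 2.0]
grip_width: 0.0173
```

>>> send_rows([
  [[0,0,-0.3,0,1.6],[0,0,-0.6,0,1.6],[0,0,-0.9,0,1.6],[0,0,-1.2,0,1.6],[0,0,-1.5,0,1.6],[0,0,-1.8,0,1.6],[0,0,-2.1,0,1.6],[0,0,-2.5,0,1.6],[0,0,-2.5,0,1.6]],
])

```text
clock: 20.82
eef_pos: [0.4747, -0.3749, 0.0427]
tool_rot: [0.702, 0.712, 0.0, -0.001]
ft_force: [0.7, -2.4, 4.0]
grip_width: 0.017
```

>>> send_rows([
  [[0,0,-0.3,0,1.6],[0,0,-0.6,0,1.6],[0,0,-0.9,0,1.6],[0,0,-1.2,0,1.6],[0,0,-1.5,0,1.6],[0,0,-1.8,0,1.6],[0,0,-2.1,0,1.6],[0,0,-2.4,0,1.6],[0,0,-2.7,0,1.6],[0,0,-2.9,0,1.6],[0,0,-2.9,0,1.6]],
])

```text
clock: 22.2
eef_pos: [0.4749, -0.3751, 0.014]
tool_rot: [0.702, 0.712, 0.0, -0.0]
ft_force: [-0.5, -1.6, 2.4]
grip_width: 0.0173
```

>>> send_rows([
  [[0,0,1.5,0,1.6],[0,0,3,0,1.6],[0,0,4.5,0,1.6],[0,0,6,0,1.6],[0,0,7.5,0,1.6],[0,0,8.2,0,1.6],[0,0,8.2,0,1.6],[0,0,8.2,0,1.6]],
])

```text
clock: 23.2
eef_pos: [0.4746, -0.375, 0.0956]
tool_rot: [0.703, 0.712, -0.0, -0.001]
ft_force: [0.3, 0.4, -0.1]
grip_width: 0.0173
```

```bash
python3 look.py 13 t; python3 -c "
from h import *
crop('pics/top13.png','pics/t13c.png',370,190,550,320,4.4)
crop('pics/side13.png','pics/s13c.png',240,300,420,480,3.3)
for t in ['bar','bar_hatch_end','bar_far_end']:
  for n in ('side','top'): print(t,n,[(r['uv'],round(r['score'],2)) for r in vision.boxes_of(t,n)])"
```

```text
23.3 [ 0.4745 -0.375   0.0955] yang 0.013 [ 0.702  0.712 -0.    -0.001] [-0.44 -0.88 -0.72] [-0.008  0.022 -0.014] 0.01704328062559567 [-0.67  0.53  0.08  1.12 -0.    0.89]
bar side [([335.7, 448.8], 0.94), ([207.0, 229.8], 0.57)]
bar top [([460.3, 249.9], 0.98), ([204.3, 376.7], 0.87)]
bar_hatch_end side [([335.7, 446.5], 0.78), ([204.4, 231.3], 0.45)]
bar_hatch_end top [([203.0, 373.7], 0.73), ([458.6, 248.9], 0.64), ([476.3, 280.6], 0.34)]
bar_far_end side [([335.7, 447.1], 0.72)]
bar_far_end top [([455.7, 248.8], 0.95), ([204.4, 374.6], 0.59)]
```

View pics/t13c.png

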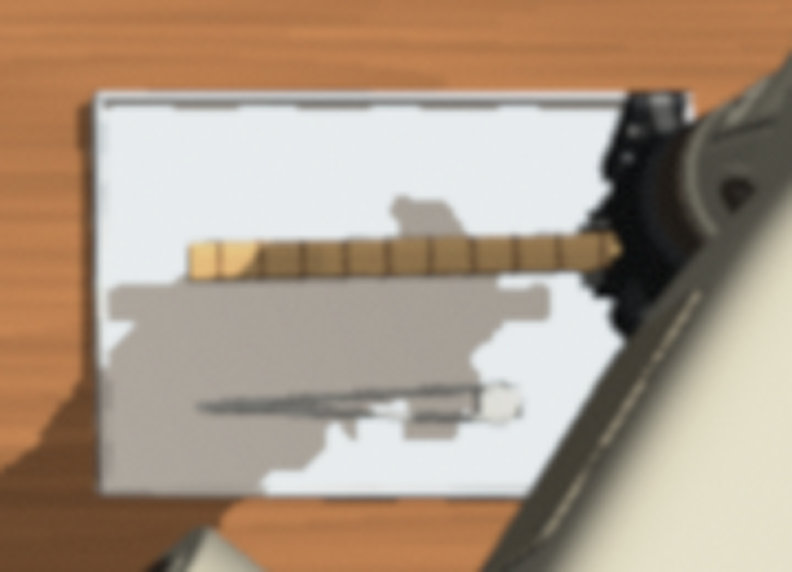

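View pics/s13c.png

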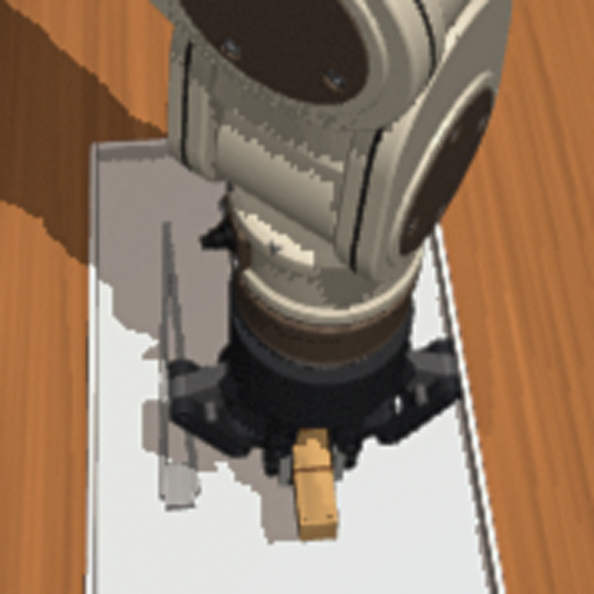

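```bash
python3 - <<'E'
from h import *
g=np.array([.4746,-.375,.1146])
for d in (-5,0,5,10,15,20):
    a=np.radians(d); u=np.array([.013*np.cos(a),-np.cos(a),np.sin(a)]); n=np.array([0,np.sin(a),np.cos(a)])
    L=[g+.038*u+k*.009*n for k in (-1,1)]; far=g-.202*u+.009*n
    print(d,[((proj("side",p)-[240,300])*3.3).round(0) for p in L],"far top",((proj("top",far)-[370,190])*4.4).round(1),far.round(3),L[0].round(3))
E
```

```text
-5 [array([319., 540.]), array([320., 530.])] far top [204.2 247.1] [ 0.472 -0.175  0.141] [ 0.475 -0.412  0.102]
0 [array([319., 540.]), array([320., 525.])] far top [194.8 252.4] [ 0.472 -0.173  0.124] [ 0.475 -0.413  0.106]
5 [array([319., 539.]), array([321., 520.])] far top [188.8 257.6] [ 0.472 -0.173  0.106] [ 0.475 -0.414  0.109]
10 [array([320., 537.]), array([321., 515.])] far top [186.2 262.6] [ 0.472 -0.175  0.088] [ 0.475 -0.414  0.112]
15 [array([320., 534.]), array([320., 509.])] far top [186.7 267.3] [ 0.472 -0.178  0.071] [ 0.475 -0.414  0.116]
20 [array([320., 531.]), array([320., 503.])] far top [190.3 271.8] [ 0.472 -0.182  0.054] [ 0.475 -0.414  0.119]
```

```bash
python3 - <<'E'
from workcell import bot
s=bot.get_obs(); print(s["clock"],s["eef_pos"],s["joint_vel"].round(3),s["grip_width"]); print(bot.job_done())
E
```

```text
23.6 [ 0.47492723 -0.37529835  0.0960687 ] [ 0.001 -0.002  0.004  0.001 -0.     0.001] 0.016883072105076002
the job is handed in; nothing more can be done
None
```

The bar is out of the case and held over the examination tray, and I handed the job in at 23.6 s. No verdict was reported.

**How it came out:**
- I gripped the bar about 38 mm from its hatch end, lifted it level and slid it about 40 mm back so the far end left its ledge.
- The tool cannot tilt, so I raised the gripper slowly. The bar touched the edge of the closed roof and turned in the pads to about 24°. The force there stayed around 4–5.4 N, against the 15 N limit.
- I then drew it out along its own slope without touching the case, lifted it clear and carried it to the tray.

**Levelling:** I lowered the bar until its far end touched the tray floor and turned back nearly level, at up to about 4 N. I then lifted it to its final height.

**Last checks:**
- The gripper still holds the bar: opening 17 mm, arm still.
- The bar lies along the tray, with its ends at tray y of about -0.12 and +0.12 m and its x within about 1 cm of the centre line. The ends are roughly 0.09 and 0.115 m up.
- It is not perfectly level. Contact geometry and the side view's end face put the tilt at about 5–6°. The top view alone suggested nearer 10°, which is close to the 12° limit, and I did not settle the difference.
- I only checked the forceps, by eye in the last pictures, and they look untouched. I did not measure the other loose things again afterwards, and no large contact force showed up.

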